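# Lock the damper spindle with its cross pin

### The job

Lock this damper's spindle with the red-headed pin: take the pin from the rack, stand it in the guide hole on top of the bearing block and swing the hand lever slowly away from you until the hidden cross-hole in the spindle comes under the pin and it drops in. Stop as soon as you feel the lever catch - do not force it against the pin - then push the pin fully home, its head flat on the block. Leave the other pins in the rack and everything else on the table where it is.

Things in the scene. Friction and masses are not known exactly. Their poses are not given: they have to be found in the camera images.
- stand: Damper bench stand, fixed: base plate 110 x 370 x 12 mm, blue bearing block 62 x 52 mm with aluminium top plate (top 105 mm above table), blue post, duct ring 120 mm across. Origin on the table under the guide hole; x roughly away from the robot, z up. The steel spindle runs along its y, 66 mm above the table; duct ring 130 mm to +y, hand lever 125 mm to -y of the guide hole.
- guide (a point): Centre of the guide hole's mouth in the block's top plate, 105 mm above the table; axes as the stand's. Vertical hole 13.5 mm wide, 2.5 mm chamfer, 18 mm deep. 19 mm under the mouth lies the top of the 40 mm thick spindle, whose 13.6 mm cross-hole goes right through it at an unseen angle. The hole goes on below in the block, where spring plungers grip the pin.
- lever (a joint): Angle of hand lever and spindle about the stand's y: 0 upright, negative leaning to the stand's -x (to the robot), positive to +x. Stops at +-0.85; starts in -0.8..-0.55. The cross-hole comes upright somewhere in -0.3..0.6 (window about 0.1 rad); a pin standing on it drops in by its weight if it passes slowly. Stays where left; turns with 1 to 2 N at the grip; stops dead once the pin is in.
- crank_grip (a point): Middle of the free part of the black round grip at the hand lever's end: a bar 18 mm thick that sticks out 50 mm sideways from the 12 mm steel lever, along the stand's -y, 95 mm from the spindle's axis. In the stand's frame it lies at y = -158 mm, x = 95 sin(angle), z = 66 + 95 cos(angle) mm. Once the pin has dropped in, 10 N on the grip presses about 50 N on the pin; more than about 13 N would bend it.
- pin_red: Locking pin, 45 g: shank 12 mm thick, 74 mm long, coned tip (6 mm wide, cone 4 mm high), red head 24 mm across, 20 mm tall. Origin at the tip, z up to the head. Starts upright in a rack hole, tip 5 mm above the table. Tip under the guide's mouth: 19 mm on the solid spindle, about 65 when dropped in (on the plungers), 74 home; the last part takes a push of 10 to 20 N.
- pin_head (a point): Centre of the top face of the red pin's head, 94 mm above its tip.
- rack: Light wooden pin rack, fixed, 70 x 185 x 50 mm, three holes 13.5 mm wide and 45 mm deep in a row along its y axis, 60 mm apart. Origin under its centre.
- pin_blue: Bystander: blue-headed pin of the same length, 10 mm shank, in the rack. Origin at its tip. Leave it in the rack.
- pin_yellow: Bystander: yellow-headed pin of the same length, 10 mm shank, in the rack. Origin at its tip. Leave it in the rack.
- brass_fitting: Bystander on the table: brass pipe fitting, 32 mm across and 34 mm tall. Leave it alone.
- carton: Bystander on the table: small white carton 70 x 50 x 60 mm. Leave it alone.
- tape_roll: Bystander on the table: yellow tape roll lying flat, 90 mm across, 25 mm high. Leave it alone.
- screwdriver: Bystander on the table: screwdriver with an orange handle, lying down. Leave it alone.
- jar: Bystander on the table: clear jar with white cap, 64 mm across, 80 mm tall. Leave it alone.
- steel_bush: Bystander on the table: plain steel bush, 28 mm across, 30 mm tall. Leave it alone.
Not all that is in view belongs to the job. What is shaped like the pin_red but turquoise or white is not meant.

How it is judged (in metres and radians):
On the way, in this order (a step that is already met when the one before it is completed fails the run):
1. the red pin stands in the guide hole, its tip on the spindle (x of pin_red in the frame of guide between -0.004 and 0.004 m and y of pin_red in the frame of guide between -0.004 and 0.004 m and angle between the z axis of pin_red and the z axis of stand, either way round below 0.12 rad and z of pin_red in the frame of guide between -0.026 and -0.012 m), for 0.2 s.
2. the pin has dropped through the spindle's cross-hole (x of pin_red in the frame of guide between -0.006 and 0.006 m and y of pin_red in the frame of guide between -0.006 and 0.006 m and angle between the z axis of pin_red and the z axis of stand, either way round below 0.12 rad and z of pin_red in the frame of guide below -0.045 m), for 0.2 s.
At the end, for the whole second after the job is handed in: The red pin is through the spindle, upright, and fully home: its head on the guide plate (tip at least 71.5 mm below the guide's mouth, i.e. head within 2.5 mm of the plate), centred within 5 mm, let go and at rest; the other pins stand in the rack (x of pin_red in the frame of guide between -0.005 and 0.005 m and y of pin_red in the frame of guide between -0.005 and 0.005 m and angle between the z axis of pin_red and the z axis of stand, either way round below 0.12 rad and z of pin_red in the frame of guide below -0.0715 m and linear speed of pin_red below 0.01 m/s and distance of each of pin_blue, pin_yellow from where it was at the start of the episode below 0.02 m); the robot touches nothing.
It fails at once if the lever is forced against the pin (more than 60 N between pin and spindle, about 14 N at the grip) or the pin is rammed onto the spindle (contact force between pin_red and lever above 60 N).
It fails at once if another pin is taken out of the rack or knocked about (distance of any of pin_blue, pin_yellow from where it was at the start of the episode above 0.02 m).
It fails at once if a bystander is shoved (by more than 30 mm) (distance of any of brass_fitting, carton, tape_roll, screwdriver, jar, steel_bush from where it was at the start of the episode above 0.03 m).
It also fails if it takes over 72 s, if anything falls off the work surface, if the arm or the gripper's body presses on something with over 40 N, if the wrist force passes 120 N, or if a joint passes its speed limit or range.

### The arm

A 7-joint arm with a two-finger parallel gripper is mounted at the origin on the work surface. World frame = base frame: x ahead of the robot, y to its left, z up, the work surface at z = 0. Lengths are in mm, angles in rad, forces in N, time in s.
With the tool pointing down it reaches from about 350 to 900 mm from the base axis. Payload 8.1 kg.
Tool frame: the origin (TCP) lies on the centre line of the jaws, within the pads' length; the fingertips stand 22 mm ahead of it and the grasp point (between the pads) lies 3 mm ahead of it; z points along the fingers, y is the line along which they close (so a half turn about z gives the same grasp; the last joint's range is limited). The gripper opens to 92 mm and grips with 3 to 60 N. Pads are 19 mm wide; open, the fingers measure 130 mm over their backs; the gripper's body (75 mm by 190 mm) begins 47 mm behind the grasp point.
Start: joints at [-1.28, 0.434, 0.025, 1.573, -0.012, 1.134, -0.075], TCP at [239.84, 577.163, 248.742] pointing down, gripper open.
Joint ranges: [-2.62, 2.62], [-0.44, 2.09], [-1.27, 1.32], [0.08, 2.57], [-1.32, 4.46], [0.12, 2], [-2.74, 2.74]. Speed limits (rad/s): [2.22, 2.22, 3.01, 3.01, 3.14, 3.14, 3.14].

### API

Orientations are given as [roll, pitch, yaw] about the fixed x, y, z axes, in that order (R = Rz(yaw) Ry(pitch) Rx(roll)).
In Python, from rig import robot, cams, ticket, nets gives the robot as it stands.
- The arm moves only by the tool carry_out, never from a script. Its argument "series" is one flat list of numbers, 5 for each row, row after row: the shift along the tool's x, y, z in m, then the turn about the tool's z in rad, then the finger opening in m, from 0 to 0.0918. A call has 1 to 12 rows; each row is the pose to reach, as a shift and turn from the pose commanded when the call began, along the tool's axes at that moment; what a row does not reach only later rows make up. A row lasts 1/12 s, in which the tool goes at most 41.7 mm and 7.16 degrees, less where a joint would pass 70% of its speed; a pose out of reach is approached as far as the arm can. A call with a gripper value outside its range is refused whole. The fingers move at their own pace and stop on an object; "grip_force" is the grip in N (left out, the last holds). Time passes only in rows, so rows that repeat a pose let the fingers close. It gives the time, the measured TCP pose, the force, the opening and the grip force at its end, in the units of the state.
- robot.get_state(): the state, without advancing time (a new reading comes with each control period).
- cams.read_camera(name): name is "scene" or "side" or "wrist"; returns a dict with "color" (384x512x3 uint8, red, green, blue), "z_map" (384x512 float32, mm along the optical axis (not along the pixel's ray), 0 where there is no reading), "intrinsics" (3x3 intrinsics, pixels), "distortion" ([k1, k2, p1, p2, k3] as OpenCV has them; the pictures are not rectified), "extrinsics" (4x4, takes a point from camera to world coordinates); the wrist camera has in their place "T_tool_cam" (4x4, takes a point from camera to tool coordinates, whose origin is the TCP and whose axes are the flange's). Camera axes: x right, y down, z forward; pixel columns grow to the right and rows downward; lengths in mm; the calibration is good to about 2 mm. A picture is of the moment at which its call begins: read the wrist's pose just before it.
- ticket.close_job(): hands the job in; it is judged then, once.
Trained networks look in a picture, given as the dict that the camera call returned (one of the last four; its "shot" number tells which), for a name from the list of things; names that differ only in an ending like _2 or _b are one class to them, and where a whole thing is asked for, a point or a joint stands for the part that bears it (a point fixed in the world has none). Each returns a list of dicts, best first, with "score" (0 to 1); they miss things now and then, are a little off and sometimes report something else, mostly with a low value. They report only what shows in the picture. A call takes as long as a camera call. They do not tell look-alikes from the thing itself.
- nets.search_frame(picture, name): "at" ([column, row] as shares, 0 to 1, of the picture: columns of its width, rows of its height, amid what is visible of it).
- nets.outline_of(picture, name): "region" (384x512 bool, what is visible of it) and "at" ([column, row] as shares, 0 to 1, of the picture: columns of its width, rows of its height, amid what is visible of it).
- nets.pinpoint(picture, name): "at" ([column, row] as shares, 0 to 1, of the picture: columns of its width, rows of its height: a listed point, or the origin of a listed thing).
The state is a dict: "t": time; "joint_positions": joint angles; "joint_vel": joint speeds; "tau": joint torques, N m; "position": TCP position; "tool_rot": TCP orientation; "contact_force": force on the tool from outside, world axes, zero at the start; "moment": the same for the moment, N m; "gripper_width": finger opening in mm; "grip_force": force on a finger pad.
Only numpy, scipy, OpenCV 4.12 (cv2) and the standard library are available. Lean on these libraries where they do the work, as an engineer would, in place of code of your own. Each camera call takes 0.05 s, during which the arm holds its last target. There are 200 camera calls.

## Working session

There is one attempt and no reset: what is moved stays moved. The work goes in short steps, Python scripts to look and compute and a tool call to move; the robot and the scene stay as the last step left them, time stands still between calls to the robot, and variables do not carry over. Pictures are saved under pics/ and viewed, at most 10 in all, crops included, and the job is handed in when it is done.

Besides the shell and the picture viewer there is one more tool, called after "Call:" as name(argument=value, ...) on one line, values as JSON. carry_out: Moves the arm, as the interface text tells. Its arguments: {"type":"object","properties":{"series":{"type":"array"},"grip_force":{"type":"number"}},"required":["series"]}

```bash
mkdir -p pics; cat > h.py <<'E'
import numpy as np, cv2
from rig import robot, cams, ticket, nets
from scipy.spatial.transform import Rotation as R
def Ttool():
    s=robot.get_state(); T=np.eye(4); T[:3,:3]=R.from_euler('xyz',s['tool_rot']).as_matrix(); T[:3,3]=s['position']; return T
def shot(n):
    T=Ttool(); p=cams.read_camera(n)
    p['E']=np.array(p['extrinsics']) if n!='wrist' else T@np.array(p['T_tool_cam'])
    return p
def ray(p,uv):
    q=cv2.undistortPoints(np.array([[uv]],float),np.array(p['intrinsics']),np.array(p['distortion']))[0,0]
    return np.array([q[0],q[1],1.])
def at_depth(p,uv,z=None):
    if z is None:
        u,v=map(int,uv); w=p['z_map'][max(v-2,0):v+3,max(u-2,0):u+3]; w=w[w>0]; z=np.median(w) if len(w) else np.nan
    return (p['E']@np.r_[ray(p,uv)*z,1])[:3]
def at_z(p,uv,Z):
    d=p['E'][:3,:3]@ray(p,uv); o=p['E'][:3,3]; return o+d*(Z-o[2])/d[2]
def px(a): return np.array(a['at'])*[512,384]
def save(p,name): cv2.imwrite('pics/'+name,p['color'][:,:,::-1])
E
python3 - <<'E'
from h import *
np.set_printoptions(precision=1,suppress=True)
s=robot.get_state(); print(s['position'],s['tool_rot'],s['contact_force'],s['gripper_width'])
ims=[]
Z={'guide':105,'pin_head':99,'crank_grip':None}
for c in ['scene','side']:
    p=shot(c); ims.append(p['color']); print(c,p['E'][:3,3])
    for n,z in Z.items():
        for a in nets.pinpoint(p,n)[:4]:
            u=px(a); print(n,round(a['score'],2),u,at_depth(p,u),at_z(p,u,z) if z else '')
    for n in ['pin_red','rack','pin_blue','pin_yellow','stand','jar','carton','tape_roll','screwdriver','brass_fitting','steel_bush']:
        for a in nets.search_frame(p,n)[:3]:
            u=px(a); print(n,round(a['score'],2),u,at_depth(p,u))
    cv2.imwrite(f'pics/{c}0.png',cv2.resize(p['color'][:,:,::-1],(800,600),interpolation=cv2.INTER_CUBIC))
E
```

```text
[239.7 576.7 247.9] [-3.1  0.   2.7] [-0.  -0.8 -0.4] 91.78962320707251
scene [1548.   283.8  819.9]
guide 0.86 [233.3 184. ] [559.9 -51.7 103.3] [562.3 -50.9 105. ]
pin_head 0.71 [365.6 221.5] [606.3 339.8  89.9] [618.  339.1  99. ]
pin_head 0.7 [400.2 219.4] [573.5 431.4  92.8] [581.9 430.1  99. ]
pin_head 0.63 [406.6 201.7] [343.  471.4  -3.4] [493. 448.  99.]
pin_head 0.55 [364.8 177.9] [240.4 328.   -3.4] [403.1 322.5  99. ]
crank_grip 0.79 [183.3 158.9] [ 529.8 -222.2  142.1] 
pin_red 0.53 [360.1 228.4] [613.4 328.8  68.5]
pin_red 0.52 [371.5 203.3] [517.4 350.7  89.8]
pin_red 0.43 [363.9 189.8] [429.  325.7  72.2]
rack 0.73 [349.4 217.3] [547.3 295.9  48.7]
rack 0.15 [384.2 257.7] [699.2 399.   57.3]
pin_blue 0.61 [333.3 194.8] [517.7 239.6  96.6]
pin_yellow 0.59 [355.5 202.4] [527.1 305.6  90.1]
stand 0.95 [239.2 203.5] [585.5 -25.6  55.4]
stand 0.15 [254.5 183.5] [403.3 -29.6   7. ]
jar 0.86 [151.9 154. ] [ 404.8 -404.1   57.7]
carton 0.82 [387.  257.8] [697.5 406.2  57.1]
tape_roll 0.83 [118.3 211.8] [ 691.4 -374.8   22.4]
tape_roll 0.48 [333.4 197.9] [528.6 241.7  93.5]
sc
[... 618 characters left out ...]
1 430.2  99. ]
crank_grip 0.79 [277.3 141.9] [ 523.4 -219.5  140.6] 
crank_grip 0.61 [254.8 183. ] [566.6 -51.3 104.7] 
pin_red 0.78 [207.  339.1] [585.4 438.8  89.2]
pin_red 0.7 [249.1 312.8] [509.5 368.4 100. ]
pin_red 0.7 [292.  309.5] [419.  333.8  84.1]
rack 0.82 [253.2 309.6] [502.4 357.1  96.7]
pin_yellow 0.44 [250.7 291.9] [515.7 312.4  95.4]
stand 0.89 [257.8 213.7] [535.4  92.9 125.8]
jar 0.72 [322.8 138.9] [ 376.  -387.1   59.1]
carton 0.98 [176.4 332.8] [660.5 421.7  58.7]
tape_roll 0.57 [242.4 138. ] [ 673.4 -420.1    2.2]
screwdriver 0.88 [304.5 213. ] [412.5 -38.8  21.9]
brass_fitting 0.55 [243.9 140.6] [ 664.6 -404.6    2. ]
steel_bush 0.6 [206.4 182. ] [ 733.7 -116.5   27.4]
```

View pics/scene0.png

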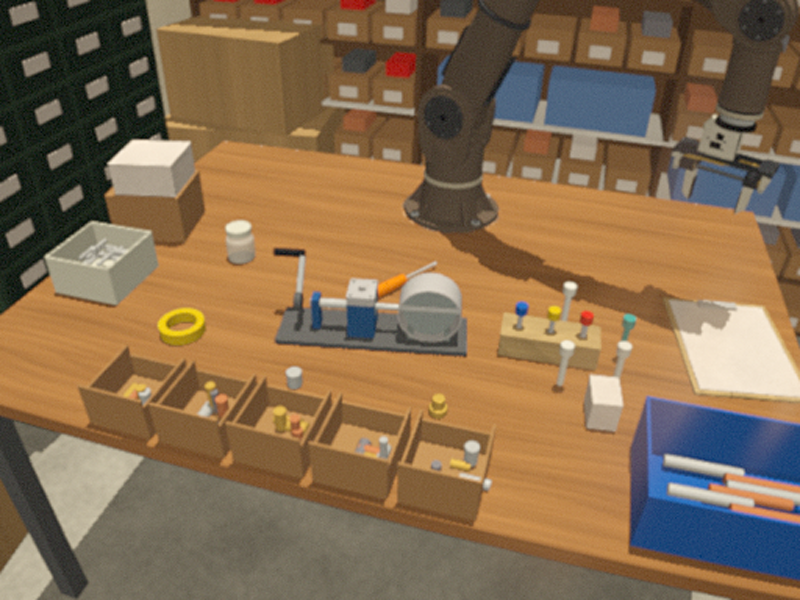

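View pics/side0.png

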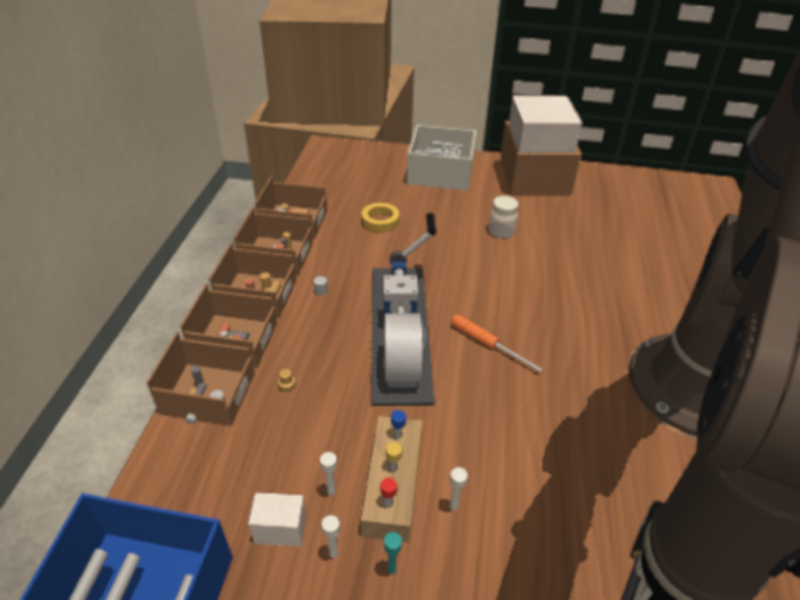

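Several pins are in view. Decoys are white at scene (568,288), (567,350) and (623,350), and turquoise at (628,325). Blue (521,310) and yellow (553,314) are in the rack. The one meant is the red head in the rack hole at scene (586,317) / side (388,487), in 800x600 pixels. I'll localise it and confirm with one crop.

```bash
cat >> h.py <<'E'
def plan(xyz,yaw):
    "tool-frame shift (m) and turn to reach world TCP xyz (mm), yaw"
    s=robot.get_state(); T=Ttool(); d=T[:3,:3].T@(np.array(xyz)-T[:3,3])/1000
    y=s['tool_rot'][2]; t=-(yaw-y); t=(t+np.pi/2)%np.pi-np.pi/2
    print('shift',d.round(4),'turn',round(t,3))
def redblob(p,box=None):
    h=cv2.cvtColor(p['color'],cv2.COLOR_RGB2HSV); m=(((h[...,0]<6)|(h[...,0]>174))&(h[...,1]>170)&(h[...,2]>90)).astype(np.uint8)
    if box: k=np.zeros_like(m); k[box[1]:box[3],box[0]:box[2]]=1; m*=k
    n,l,st,c=cv2.connectedComponentsWithStats(m); return [(st[i],c[i]) for i in range(1,n) if st[i][4]>15]
E
python3 - <<'E'
from h import *
np.set_printoptions(precision=1,suppress=True)
ps=[shot(c) for c in('scene','side')]
for p,b in zip(ps,[(355,185,400,225),(230,290,270,335)]):
    for st,c in redblob(p,b): print(st,c,at_z(p,c,90),at_depth(p,c))
p=ps[1]; cv2.imwrite('pics/crop.png',cv2.resize(p['color'][250:384,150:330,::-1],None,fx=4,fy=4,interpolation=cv2.INTER_CUBIC))
w=shot('wrist');print(w['T_tool_cam'],w['intrinsics'])
plan([511,365,240],1.62)
E
```

```text
[372 199   8   9  49] [375.1 203.1] [513.5 360.7  90. ] [522.  360.1  96. ]
[244 306  10  12  96] [248.3 311.6] [512.6 359.8  90. ] [511.6 365.7  99.8]
[[   0.    -1.    -0.3   80.4]
 [   1.    -0.     0.     0.5]
 [  -0.    -0.3    1.  -134.7]
 [   0.     0.     0.     1. ]] [[308.    0.  252.5]
 [  0.  308.  195.7]
 [  0.    0.    1. ]]
shift [-0.3 -0.1  0. ] turn 1.128
```

View pics/crop.png

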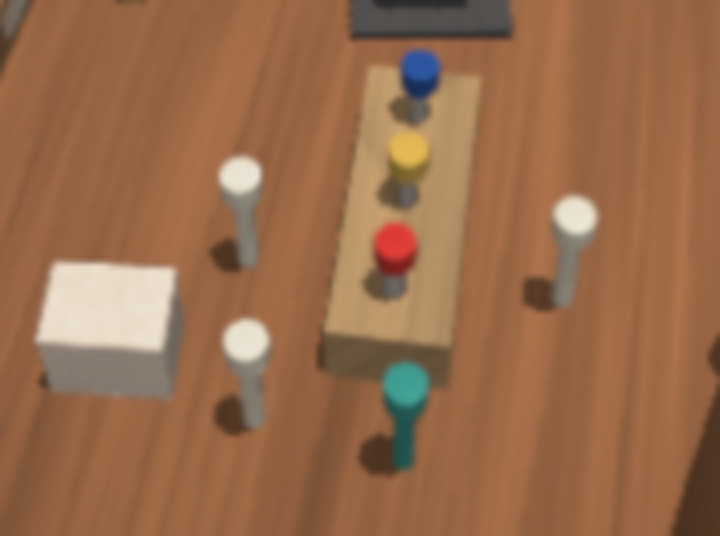

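The crop confirms it: the red head at crop (395,248) stands in the rack's end hole, and all the decoys stand outside the rack. Moving above it.

```bash
python3 - <<'E'
from h import *
np.set_printoptions(suppress=True)
plan([513,360,235],1.6)
E
```

```text
shift [-0.3356 -0.0957  0.0137] turn 1.148
```

Call:
carry_out(series=[-0.03,-0.008,0.001,0.1,0.06,-0.06,-0.017,0.002,0.2,0.06,-0.09,-0.026,0.004,0.3,0.06,-0.12,-0.034,0.005,0.4,0.06,-0.15,-0.043,0.006,0.5,0.06,-0.18,-0.051,0.007,0.6,0.06,-0.21,-0.06,0.009,0.7,0.06,-0.24,-0.069,0.01,0.8,0.06,-0.27,-0.077,0.011,0.9,0.06,-0.3,-0.086,0.012,1.0,0.06,-0.336,-0.096,0.014,1.1,0.06,-0.336,-0.096,0.014,1.148,0.06])

```text
t: 2.65
position: [519.5, 352.3, 234.9]
tool_rot: [3.138, 0.004, 1.585]
contact_force: [0.0, -1.3, 0.5]
gripper_width: 60.0
grip_force: 0.0
```

```bash
python3 - <<'E'
from h import *
np.set_printoptions(precision=4,suppress=True)
print(robot.get_state()['position'],robot.get_state()['tool_rot'])
p=shot('wrist'); save(p,'w1.png')
for st,c in redblob(p): print(st,c,at_z(p,c,97),at_depth(p,c))
for a in nets.pinpoint(p,'pin_head')[:5]: u=px(a); print(a['score'],u,at_z(p,u,99))
E
```

```text
[519.5259 352.3162 234.9458] [3.1376 0.0036 1.5848]
[233 166  23  27 470] [244.0702 179.2191] [512.8701 363.8085  97.    ] [512.8792 363.9243  97.4504]
0.95 [147.712  217.4976] [421.9271 325.8963  99.    ]
0.95 [344.8832 208.5888] [607.6446 337.213   99.    ]
0.93 [322.7136 103.4112] [579.1172 431.5591  99.    ]
0.84 [247.808  186.0864] [516.3554 357.9133  99.    ]
0.8 [220.6208  91.8912] [492.7974 439.4991  99.    ]
```

View pics/w1.png

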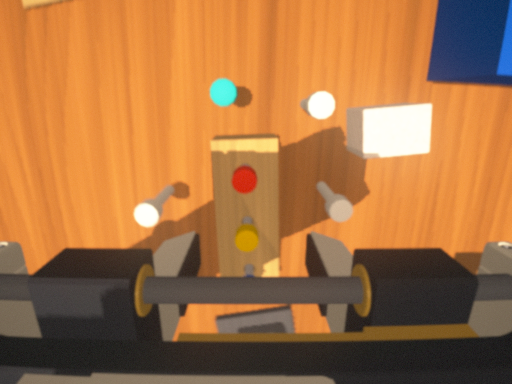

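Red head at (244,179) in the wrist view, yellow at (247,237), and there is free space for the fingers on both sides. Descending partway with a correction.

Call:
carry_out(series=[0.006,-0.003,0.03,0,0.05,0.011,-0.006,0.06,0,0.05,0.011,-0.006,0.08,0,0.05,0.011,-0.006,0.08,0,0.05])

```text
t: 3.08
position: [503.2, 370.7, 150.4]
tool_rot: [-3.135, 0.004, 1.605]
contact_force: [-0.7, -1.1, -0.3]
gripper_width: 50.2
grip_force: 0.0
```

```bash
python3 - <<'E'
from h import *
np.set_printoptions(precision=4,suppress=True)
p=shot('wrist'); print(robot.get_state()['position'])
for st,c in redblob(p): print(st,c,at_z(p,c,97),at_depth(p,c))
for a in nets.pinpoint(p,'pin_head')[:5]: u=px(a); print(a['score'],u,at_z(p,u,99))
E
```

```text
[504.7158 370.8185 152.9472]
[ 251  218   33   39 1041] [266.6148 237.2382] [513.1242 364.3824  97.    ] [513.0894 364.6533  97.579 ]
0.91 [239.7184 120.4992] [493.5948 439.9272  99.    ]
0.84 [270.08  244.608] [515.5734 360.0159  99.    ]
0.59 [377.4976 140.6976] [576.9227 431.2498  99.    ]
```

Call:
carry_out(series=[-0.008,0.007,0.0,0,0.05,-0.008,0.007,0.0,0,0.05,-0.008,0.007,0.02,0,0.05,-0.008,0.007,0.02,0,0.05,-0.008,0.007,0.02,0,0.05])

```text
t: 3.6
position: [514.3, 362.1, 135.2]
tool_rot: [-3.141, 0.0, 1.599]
contact_force: [-0.2, 1.2, 0.3]
gripper_width: 50.0
grip_force: 0.0
```

```bash
python3 - <<'E'
from h import *
np.set_printoptions(precision=4,suppress=True)
print(robot.get_state()['position'],robot.get_state()['tool_rot'])
p=shot('wrist')
for st,c in redblob(p): print(st,c,at_z(p,c,97))
for a in nets.pinpoint(p,'pin_head')[:3]: u=px(a); print(a['score'],u,at_z(p,u,99))
E
```

```text
[514.2937 362.1166 135.2005] [-3.1412  0.0003  1.5993]
[ 232  213   37   43 1230] [250.0886 234.3512] [513.3473 364.6138  97.    ]
0.96 [252.7232 241.3056] [515.0658 360.9399  99.    ]
0.93 [372.2752 126.9888] [578.6894 431.422   99.    ]
0.64 [216.1152 107.9808] [493.1806 438.7348  99.    ]
```

Aligned. I'll descend, close on the head and lift a little.

Call:
carry_out(series=[0,0,0.02,0,0.05,0,0,0.04,0,0.05,0,0,0.043,0,0.05,0,0,0.043,0,0.05,0,0,0.043,0,0.03,0,0,0.043,0,0.015,0,0,0.043,0,0.015,0,0,0.043,0,0.015,0,0,0.043,0,0.015,0,0,0.043,0,0.015], grip_force=20)

```text
t: 4.53
position: [514.3, 362.9, 92.4]
tool_rot: [3.141, -0.001, 1.6]
contact_force: [-1.7, -0.5, 5.1]
gripper_width: 23.2
grip_force: 20.0
```

Call:
carry_out(series=[0,0,-0.02,0,0.015,0,0,-0.045,0,0.015,0,0,-0.07,0,0.015,0,0,-0.1,0,0.015,0,0,-0.13,0,0.015,0,0,-0.16,0,0.015,0,0,-0.16,0,0.015,0,0,-0.16,0,0.015])

```text
t: 5.2
position: [515.1, 363.0, 253.7]
tool_rot: [3.139, -0.003, 1.6]
contact_force: [0.6, -0.2, -0.7]
gripper_width: 23.5
grip_force: 20.0
```

```bash
python3 - <<'E'
from h import *
np.set_printoptions(precision=4,suppress=True)
s=robot.get_state();print(s['position'],s['tool_rot'],s['contact_force'],s['gripper_width'])
for c in('scene','side'):
    p=shot(c)
    for a in nets.pinpoint(p,'guide')[:2]: u=px(a); print(c,a['score'],u,at_z(p,u,105))
    for a in nets.pinpoint(p,'pin_red')[:5]: u=px(a); print('pin tip',a['score'],u,at_z(p,u,165))
plan([480,20,255],1.65)
E
```

```text
[515.064  363.0485 253.6858] [ 3.1386 -0.0025  1.5997] [ 0.5995 -0.2049 -0.663 ] 23.536679156171928
scene 0.83 [231.7824 183.7824] [562.514  -55.6234 105.    ]
scene 0.35 [229.4784 214.1184] [700.5504 -16.1905 105.    ]
pin tip 0.62 [357.376  246.1056] [797.8588 321.9969 165.    ]
pin tip 0.57 [356.9152 205.9008] [645.8478 308.1925 165.    ]
pin tip 0.54 [392.6016 247.1808] [778.8952 400.2226 165.    ]
pin tip 0.53 [397.7216 229.0176] [709.8057 411.0418 165.    ]
pin tip 0.46 [378.4192 177.984 ] [496.6891 356.2819 165.    ]
pin tip 0.7 [212.1216 316.4928] [572.8415 428.4925 165.    ]
pin tip 0.65 [247.808 292.416] [514.1556 361.1069 165.    ]
pin tip 0.56 [248.0128 363.6096] [487.3012 509.2488 165.    ]
pin tip 0.53 [212.2752 354.7008] [553.992  504.5594 165.    ]
pin tip 0.44 [289.3824 325.4016] [422.3928 420.5387 165.    ]
shift [-0.3412 -0.0436 -0.004 ] turn -0.05
```

Call:
carry_out(series=[-0.015,0.001,-0.003,0,0.015,-0.05,0.004,-0.006,0,0.015,-0.09,0.008,-0.006,0,0.015,-0.13,0.012,-0.006,0,0.015,-0.17,0.015,-0.006,0,0.015,-0.21,0.018,-0.006,0,0.015,-0.25,0.022,-0.006,0,0.015,-0.29,0.026,-0.006,0,0.015,-0.33,0.029,-0.006,0,0.015,-0.37,0.032,-0.006,0,0.015,-0.4,0.035,-0.006,0,0.015,-0.417,0.036,-0.006,0,0.015])

```text
t: 6.5
position: [561.4, -59.2, 257.9]
tool_rot: [3.141, 0.002, 1.594]
contact_force: [-0.1, 0.4, -1.1]
gripper_width: 22.9
grip_force: 20.0
```

Call:
carry_out(series=[0,0,0,0,0.015,0,0,0,0,0.015,0,0,0,0,0.015,0,0,0,0,0.015])

```text
t: 6.83
position: [562.0, -51.8, 257.5]
tool_rot: [-3.141, -0.001, 1.602]
contact_force: [0.4, -0.4, -0.8]
gripper_width: 23.4
grip_force: 20.0
```

```bash
python3 - <<'E'
from h import *
np.set_printoptions(precision=4,suppress=True)
p=shot('wrist'); s=robot.get_state();print(s['t'],s['position'],s['tool_rot'],s['contact_force'],s['gripper_width'])
cv2.imwrite('pics/w2.png',cv2.resize(p['color'][:,:,::-1],(800,600),interpolation=cv2.INTER_CUBIC))
for a in nets.pinpoint(p,'guide')[:2]: u=px(a); print(a['score'],u,at_z(p,u,105),at_depth(p,u))
for a in nets.pinpoint(p,'pin_red')[:2]: u=px(a); print('tip',a['score'],u,at_z(p,u,170))
for a in nets.pinpoint(p,'crank_grip')[:2]: u=px(a); print('grip',a['score'],u,at_depth(p,u))
E
```

```text
6.8833 [562.1082 -51.7603 257.5586] [-3.1412 -0.0006  1.6019] [-0.1754  0.2488 -0.2985] 23.139876995612717
0.61 [255.2832 189.312 ] [565.372  -53.3815 105.    ] [565.7433 -59.2313  84.625 ]
tip 0.91 [252.9792 214.8864] [563.1045 -55.2651 170.    ]
tip 0.19 [381.7984 221.6832] [664.2392 -57.971  170.    ]
```

View pics/w2.png

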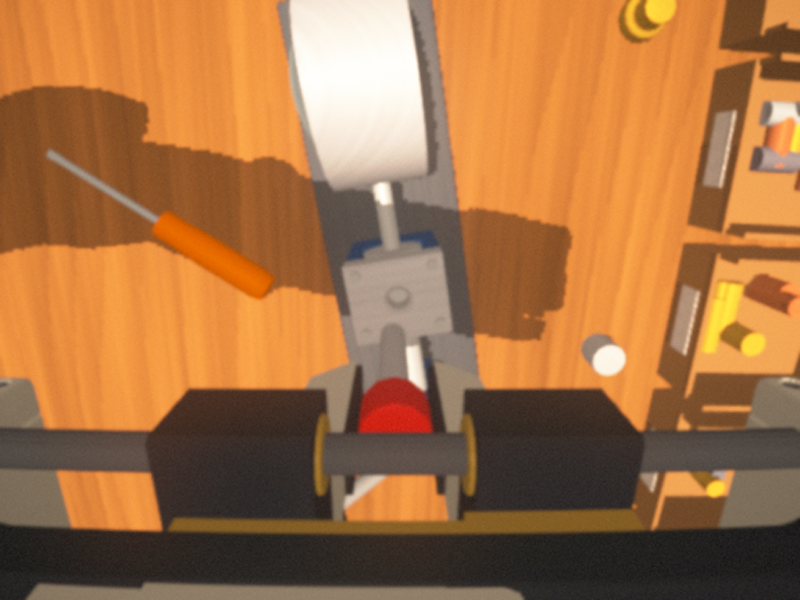

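The hole is at (398,296) and the pin tip just below it at about (392,330). I'll nudge +x and go closer.

Call:
carry_out(series=[0,0.002,0.01,0,0.015,0,0.003,0.025,0,0.015,0,0.003,0.038,0,0.015,0,0.003,0.038,0,0.015,0,0.003,0.038,0,0.015,0,0.003,0.038,0,0.015])

```text
t: 7.53
position: [565.5, -53.1, 220.0]
tool_rot: [3.141, 0.0, 1.6]
contact_force: [1.0, 0.4, -0.3]
gripper_width: 23.5
grip_force: 20.0
```

```bash
python3 - <<'E'
from h import *
np.set_printoptions(precision=4,suppress=True)
p=shot('wrist'); s=robot.get_state();print(s['t'],s['position'],s['tool_rot'],s['contact_force'],s['gripper_width'])
cv2.imwrite('pics/w3.png',cv2.resize(p['color'][110:300,170:340,::-1],None,fx=3.1,fy=3.1,interpolation=cv2.INTER_CUBIC))
for a in nets.pinpoint(p,'guide')[:2]: u=px(a); print(a['score'],u,at_z(p,u,105))
for a in nets.pinpoint(p,'pin_red')[:2]: u=px(a); print('tip',a['score'],u,at_z(p,u,s['position'][2]-87))
for c in('scene','side'):
    q=shot(c)
    for a in nets.pinpoint(q,'crank_grip')[:1]: u=px(a); print('grip',a['score'],u,at_depth(q,u),at_z(q,u,141))
    for a in nets.pinpoint(q,'guide')[:1]: u=px(a); print('guide',a['score'],u,at_z(q,u,105))
    for a in nets.pinpoint(q,'pin_red')[:6]:
        u=px(a); w=at_z(q,u,s['position'][2]-87)
        if abs(w[0]-565)<30 and abs(w[1]+53)<30: print('tip',a['score'],w)
E
```

```text
7.5833 [565.6518 -53.1799 220.3082] [3.1406 0.0001 1.5997] [-1.2285  0.4788 -0.5445] 23.492755287262547
0.62 [249.7024 200.6016] [563.8018 -54.1251 105.    ]
tip 0.97 [253.4912 211.6992] [566.917  -53.6737 133.3082]
grip 0.79 [183.5008 159.2064] [ 532.5173 -220.2248  142.9142] [ 529.6461 -221.6499  141.    ]
guide 0.57 [229.0176 183.2832] [562.4496 -64.2564 105.    ]
tip 0.53 [554.6428 -62.3878 133.3082]
grip 0.86 [276.48   140.8128] [509.5822 -24.8165 278.2552] [ 526.5799 -224.3453  141.    ]
guide 0.74 [255.6928 182.4   ] [564.5215 -54.1069 105.    ]
tip 0.7 [568.607  -41.8794 133.3082]
```

View pics/w3.png

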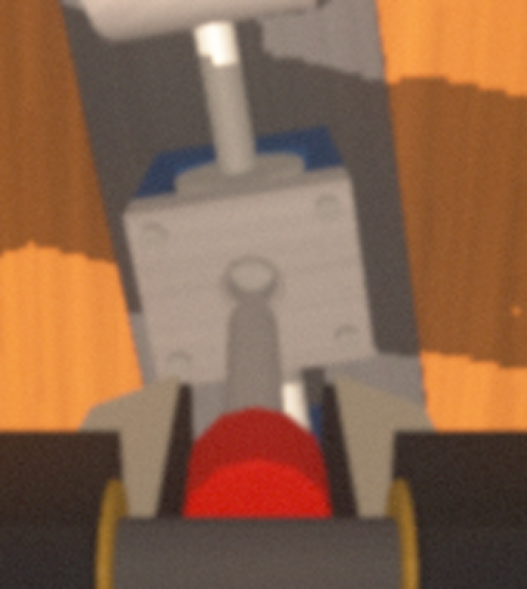

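The tip is almost over the hole at crop (251,279), and the stand is yawed by about +0.13 rad. Inserting slowly.

Call:
carry_out(series=[-0.0006,-0.0008,0.006,0,0.015,-0.0006,-0.0008,0.012,0,0.015,-0.0006,-0.0008,0.018,0,0.015,-0.0006,-0.0008,0.022,0,0.015,-0.0006,-0.0008,0.026,0,0.015,-0.0006,-0.0008,0.029,0,0.015,-0.0006,-0.0008,0.032,0,0.015,-0.0006,-0.0008,0.034,0,0.015])

```text
t: 8.75
position: [564.5, -53.8, 185.4]
tool_rot: [3.142, 0.0, 1.6]
contact_force: [-0.1, 0.5, -0.1]
gripper_width: 23.7
grip_force: 20.0
```

Call:
carry_out(series=[0,0,0.002,0,0.015,0,0,0.004,0,0.015,0,0,0.006,0,0.015,0,0,0.008,0,0.015,0,0,0.009,0,0.015,0,0,0.009,0,0.015])

```text
t: 9.25
position: [564.4, -53.7, 176.6]
tool_rot: [-3.142, 0.0, 1.6]
contact_force: [0.6, -0.4, -1.5]
gripper_width: 23.3
grip_force: 20.0
```

Inside with no resistance. Releasing it gently, then lifting clear.

Call:
carry_out(series=[0,0,0.001,0,0.03,0,0,0.001,0,0.04,0,0,0.001,0,0.05,0,0,0.001,0,0.05,0,0,0.001,0,0.05,0,0,-0.015,0,0.05,0,0,-0.035,0,0.05,0,0,-0.06,0,0.05,0,0,-0.06,0,0.05,0,0,-0.06,0,0.05])

```text
t: 10.08
position: [565.3, -53.8, 238.1]
tool_rot: [3.139, -0.0, 1.6]
contact_force: [-0.6, -0.5, -1.3]
gripper_width: 50.0
grip_force: 0.0
```

```bash
python3 - <<'E'
from h import *
np.set_printoptions(precision=4,suppress=True)
p=shot('wrist'); s=robot.get_state();print(s['t'],s['position'],s['tool_rot'],s['contact_force'],s['gripper_width'])
for st,c in redblob(p): print(st,c,at_depth(p,c),at_z(p,c,178))
for c,b in(('scene',(210,140,260,200)),('side',(230,120,280,190))):
    q=shot(c)
    for st,cc in redblob(q,b): print(c,st,cc,at_depth(q,cc))
    for a in nets.pinpoint(q,'crank_grip')[:1]: u=px(a); print('grip',a['score'],u,at_depth(q,u),at_z(q,u,141))
    ims=q['color']
# stand yaw from base edges in wrist pic
print([at_z(p,u,12) for u in [(190,110),(217,226),(292,110),(307,239)]])
E
```

```text
10.1333 [564.5442 -53.6146 236.9201] [ 3.1407 -0.0003  1.5999] [-0.2473 -1.0765 -0.8797] 49.97091186095997
[241 205  33  37 961] [256.4246 223.1426] [568.6901 -52.6083 178.3705] [568.7009 -52.7604 178.    ]
scene [228 163   6   8  46] [230.5    166.3478] [577.525  -53.3513 175.1715]
grip 0.65 [185.3952 160.0896] [ 532.9728 -213.8968  141.1625] [ 532.7298 -214.0159  141.    ]
side [252 160   7   8  50] [254.88 163.58] [567.4537 -48.2268 178.3791]
grip 0.62 [273.3056 140.0064] [519.8191 -45.6173 265.387 ] [ 537.024  -226.8757  141.    ]
[array([493.6188,  15.0285,  12.    ]), array([ 523.742 , -126.2175,   12.    ]), array([609.3395,  18.2661,  12.    ]), array([ 639.3343, -141.1456,   12.    ])]
```

The pin stands in the guide with its head top at about z=178. Now over the lever grip.

Call:
carry_out(series=[-0.03,-0.007,-0.003,-0.05,0.05,-0.065,-0.014,-0.003,-0.1,0.05,-0.1,-0.022,-0.003,-0.17,0.05,-0.135,-0.03,-0.003,-0.17,0.05,-0.165,-0.036,-0.003,-0.17,0.05,-0.165,-0.036,-0.003,-0.17,0.05,-0.165,-0.036,-0.003,-0.17,0.05,-0.165,-0.036,-0.003,-0.17,0.05])

```text
t: 11.0
position: [533.2, -219.0, 239.1]
tool_rot: [-3.141, -0.001, 1.77]
contact_force: [-0.5, 1.8, 0.2]
gripper_width: 49.8
grip_force: 0.0
```

```bash
python3 - <<'E'
from h import *
np.set_printoptions(precision=4,suppress=True)
p=shot('wrist'); s=robot.get_state();print(s['t'],s['position'],s['tool_rot'],s['contact_force'],s['gripper_width'])
cv2.imwrite('pics/w4.png',cv2.resize(p['color'][:,:,::-1],(800,600),interpolation=cv2.INTER_CUBIC))
for a in nets.pinpoint(p,'crank_grip')[:2]: u=px(a); print('grip',a['score'],u,at_depth(p,u),at_z(p,u,141))
for a in nets.pinpoint(p,'guide')[:1]: u=px(a); print('guide',a['score'],u,at_z(p,u,105))
for st,c in redblob(p): print(st,c,at_depth(p,c))
E
```

```text
11.05 [ 533.4847 -218.2335  239.1495] [-3.141  -0.0012  1.7712] [-0.2376  0.9826 -0.1445] 50.19042873619897
grip 0.78 [249.6   208.512] [ 531.8745 -220.8691  142.3569] [ 531.9564 -221.3454  141.    ]
grip 0.72 [332.4928   6.1056] [562.9124 -59.9888 116.9294] [558.6949 -67.4506 141.    ]
```

View pics/w4.png

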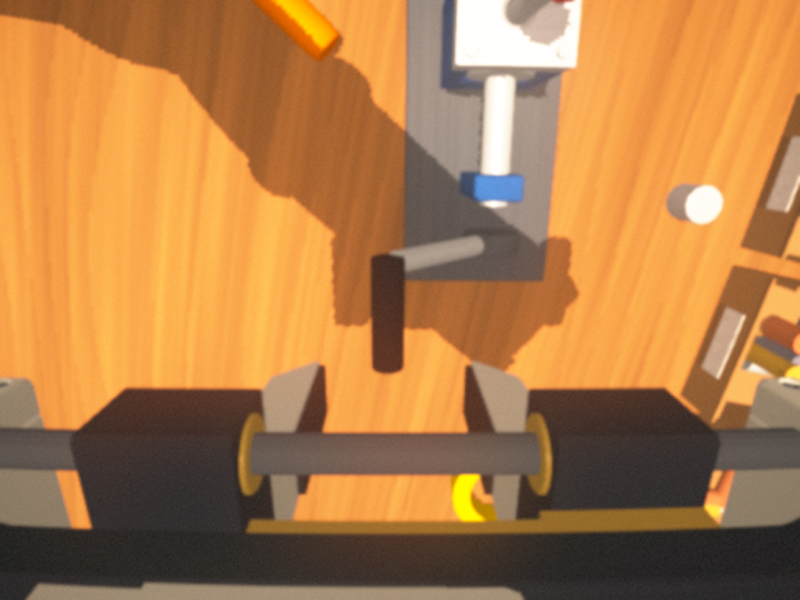

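The bar runs from (388,258) to (388,370), parallel to tool x, so the stand yaw is about 0.20 and the lever angle about -0.75. I'll lower the open fingers astride the bar and narrow them.

Call:
carry_out(series=[-0.001,-0.001,0.025,0,0.05,-0.002,-0.002,0.05,0,0.05,-0.002,-0.002,0.075,0,0.05,-0.002,-0.002,0.09,0,0.05,-0.002,-0.002,0.095,0,0.04,-0.002,-0.002,0.095,0,0.03,-0.002,-0.002,0.095,0,0.026,-0.002,-0.002,0.095,0,0.026,-0.002,-0.002,0.095,0,0.026], grip_force=5)

```text
t: 11.9
position: [532.5, -222.2, 146.0]
tool_rot: [3.14, 0.001, 1.77]
contact_force: [0.1, 0.0, -0.4]
gripper_width: 26.7
grip_force: 0.0
```

Call:
carry_out(series=[0,0.003,-0.002,0,0.026,0,0.006,-0.004,0,0.026,0,0.009,-0.006,0,0.026,0,0.012,-0.008,0,0.026,0,0.015,-0.01,0,0.026,0,0.018,-0.012,0,0.026,0,0.021,-0.014,0,0.026,0,0.024,-0.016,0,0.026,0,0.027,-0.017,0,0.026,0,0.03,-0.018,0,0.026,0,0.032,-0.019,0,0.026,0,0.034,-0.02,0,0.026])

```text
t: 12.9
position: [565.4, -215.3, 164.8]
tool_rot: [3.141, 0.0, 1.77]
contact_force: [-2.6, -1.2, 0.6]
gripper_width: 25.7
grip_force: 1.3
```

```bash
cat >> h.py <<'E'
def check(force=True):
    f=[]; 
    q=shot('side'); z=None
    for st,cc in redblob(q,(230,120,280,200)): z=(list(st),cc.round(1),at_depth(q,cc).round(0))
    s=robot.get_state(); Rz=R.from_euler('z',-0.2); d=Rz.apply(np.array(s['position'])-[564.6,-54,0]); F=Rz.apply(s['contact_force'])
    print('t',round(s['t'],2),'tcp stand',d.round(1),'F stand',F.round(1),'red',z)
E
python3 - <<'E'
from h import *
check()
E
```

```text
t 12.95 tcp stand [ -30.8 -158.2  165. ] F stand [-2.2 -1.3  2.3] red ([np.int32(256), np.int32(159), np.int32(9), np.int32(10), np.int32(64)], array([260. , 163.7]), array([553., -51., 178.]))
```

Pushing at about 2.5 N with the lever turning. Now small slow steps with a check after each.

Call:
carry_out(series=[0,0.001,0,0,0.026,0,0.002,-0.001,0,0.026,0,0.003,-0.001,0,0.026,0,0.004,-0.001,0,0.026,0,0.005,-0.001,0,0.026,0,0.005,-0.001,0,0.026])

```text
t: 13.45
position: [570.1, -214.2, 165.7]
tool_rot: [3.141, -0.0, 1.77]
contact_force: [-1.9, -0.2, 0.9]
gripper_width: 25.9
grip_force: 0.7
```

```bash
python3 -c "
from h import *
check()"
```

```text
t 13.5 tcp stand [ -26.4 -158.1  165.7] F stand [-1.7  0.   1.7] red ([np.int32(256), np.int32(159), np.int32(9), np.int32(10), np.int32(65)], array([260. , 163.7]), array([553., -50., 179.]))
```

Call:
carry_out(series=[0,0.001,0,0,0.026,0,0.002,-0.001,0,0.026,0,0.003,-0.001,0,0.026,0,0.004,-0.001,0,0.026,0,0.005,-0.001,0,0.026,0,0.005,-0.001,0,0.026])

```text
t: 14.0
position: [575.1, -213.3, 166.8]
tool_rot: [3.141, 0.0, 1.77]
contact_force: [-1.2, -0.1, 0.3]
gripper_width: 26.2
grip_force: 0.6
```

```bash
python3 -c "
from h import *
check()"
```

```text
t 14.05 tcp stand [ -21.4 -158.3  166.8] F stand [-1.1  0.2  0.7] red ([np.int32(256), np.int32(159), np.int32(9), np.int32(10), np.int32(63)], array([260. , 163.6]), array([554., -51., 178.]))
```

Call:
carry_out(series=[0,0.001,0,0,0.026,0,0.002,-0.001,0,0.026,0,0.003,-0.001,0,0.026,0,0.004,-0.001,0,0.026,0,0.005,-0.001,0,0.026,0,0.005,-0.001,0,0.026])

```text
t: 14.55
position: [580.0, -212.3, 167.8]
tool_rot: [3.141, 0.0, 1.77]
contact_force: [-1.1, -0.2, 0.6]
gripper_width: 25.7
grip_force: 0.5
```

```bash
python3 -c "
from h import *
check()"
```

```text
t 14.6 tcp stand [ -16.4 -158.2  167.8] F stand [-1.5 -0.   0.3] red ([np.int32(256), np.int32(159), np.int32(9), np.int32(10), np.int32(64)], array([259.9, 163.5]), array([553., -50., 179.]))
```

Call:
carry_out(series=[0,0.001,0,0,0.026,0,0.002,0,0,0.026,0,0.003,-0.001,0,0.026,0,0.004,-0.001,0,0.026,0,0.005,-0.001,0,0.026,0,0.005,-0.001,0,0.026])

```text
t: 15.1
position: [584.9, -211.3, 168.8]
tool_rot: [3.141, 0.0, 1.77]
contact_force: [-1.3, -0.3, 0.9]
gripper_width: 26.4
grip_force: 0.4
```

```bash
python3 -c "
from h import *
check()"
```

```text
t 15.15 tcp stand [ -11.3 -158.2  168.8] F stand [ 0.3  0.8 -0.3] red ([np.int32(256), np.int32(159), np.int32(9), np.int32(10), np.int32(64)], array([259.9, 163.5]), array([554., -51., 178.]))
```

Call:
carry_out(series=[0,0.001,0,0,0.026,0,0.002,0,0,0.026,0,0.003,0,0,0.026,0,0.004,-0.001,0,0.026,0,0.005,-0.001,0,0.026,0,0.005,-0.001,0,0.026])

```text
t: 15.65
position: [589.8, -210.3, 169.8]
tool_rot: [3.141, 0.0, 1.77]
contact_force: [-1.5, -0.1, 0.9]
gripper_width: 25.9
grip_force: 0.4
```

```bash
python3 -c "
from h import *
check()"
```

```text
t 15.7 tcp stand [  -6.4 -158.2  169.8] F stand [-1.2 -0.6  0.1] red ([np.int32(256), np.int32(159), np.int32(9), np.int32(10), np.int32(66)], array([260. , 163.6]), array([553., -51., 178.]))
```

Call:
carry_out(series=[0,0.001,0,0,0.026,0,0.002,0,0,0.026,0,0.003,0,0,0.026,0,0.004,0,0,0.026,0,0.005,0,0,0.026,0,0.005,0,0,0.026])

```text
t: 16.2
position: [594.7, -209.4, 169.7]
tool_rot: [3.141, 0.0, 1.77]
contact_force: [-1.4, 0.3, -0.4]
gripper_width: 26.0
grip_force: 0.3
```

```bash
python3 -c "
from h import *
check()"
```

```text
t 16.25 tcp stand [  -1.4 -158.3  169.7] F stand [-0.3  0.2  0.1] red ([np.int32(256), np.int32(159), np.int32(9), np.int32(10), np.int32(66)], array([260. , 163.6]), array([553., -51., 179.]))
```

Call:
carry_out(series=[0,0.001,0,0,0.026,0,0.002,0,0,0.026,0,0.003,0,0,0.026,0,0.004,0,0,0.026,0,0.005,0,0,0.026,0,0.005,0,0,0.026])

```text
t: 16.75
position: [599.6, -208.4, 169.7]
tool_rot: [3.141, 0.0, 1.77]
contact_force: [-0.2, 0.1, 0.5]
gripper_width: 26.0
grip_force: 0.3
```

```bash
python3 -c "
from h import *
check()"
```

```text
t 16.8 tcp stand [   3.6 -158.2  169.7] F stand [-0.2  0.5 -0.1] red ([np.int32(256), np.int32(159), np.int32(9), np.int32(10), np.int32(67)], array([260. , 163.5]), array([553., -50., 179.]))
```

Call:
carry_out(series=[0,0.001,0,0,0.026,0,0.002,0,0,0.026,0,0.003,0,0,0.026,0,0.004,0,0,0.026,0,0.005,0,0,0.026,0,0.005,0,0,0.026])

```text
t: 17.3
position: [604.5, -207.4, 169.7]
tool_rot: [3.141, 0.0, 1.77]
contact_force: [-1.4, -0.1, 1.0]
gripper_width: 25.9
grip_force: 0.2
```

```bash
python3 -c "
from h import *
check()
p=shot('wrist')
h=p['color'].astype(int).sum(2)
for a in nets.pinpoint(p,'crank_grip')[:1]:
    u=px(a); print(a['score'],u,R.from_euler('z',-.2).apply(at_z(p,u,161)-[564.6,-54,0]))
cv2.imwrite('pics/w5.png',p['color'][:,:,::-1])"
```

```text
t 17.35 tcp stand [   8.6 -158.2  169.7] F stand [ 0.1 -0.2 -0.4] red ([np.int32(256), np.int32(159), np.int32(9), np.int32(10), np.int32(69)], array([259.9, 163.5]), array([554., -51., 179.]))
0.58 [246.2208 264.192 ] [   5.98301385 -159.5057722   161.        ]
```

View pics/w5.png

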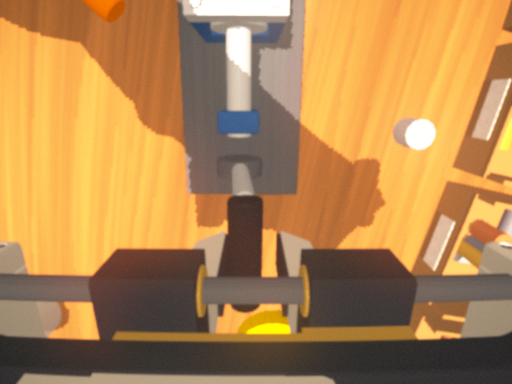

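The bar at (245,250) follows the near finger and the lever is about upright. Continuing.

Call:
carry_out(series=[0,0.001,0,0,0.026,0,0.002,0,0,0.026,0,0.003,0,0,0.026,0,0.004,0,0,0.026,0,0.005,0,0,0.026,0,0.005,0,0,0.026])

```text
t: 17.95
position: [609.4, -206.3, 169.7]
tool_rot: [3.141, 0.0, 1.77]
contact_force: [-1.2, -0.1, 0.2]
gripper_width: 26.1
grip_force: 0.2
```

```bash
python3 -c "
from h import *
check()"
```

```text
t 18.0 tcp stand [  13.6 -158.2  169.7] F stand [ 0.1 -0.3  0.1] red ([np.int32(256), np.int32(159), np.int32(9), np.int32(10), np.int32(69)], array([259.9, 163.5]), array([554., -51., 179.]))
```

Call:
carry_out(series=[0,0.001,0,0,0.026,0,0.002,0,0,0.026,0,0.003,0.001,0,0.026,0,0.004,0.001,0,0.026,0,0.005,0.001,0,0.026,0,0.005,0.001,0,0.026])

```text
t: 18.5
position: [614.2, -205.5, 168.6]
tool_rot: [-3.142, 0.0, 1.77]
contact_force: [-0.4, -0.1, -0.7]
gripper_width: 25.6
grip_force: 0.3
```

```bash
python3 -c "
from h import *
check()"
```

```text
t 18.55 tcp stand [  18.5 -158.3  168.7] F stand [ 0.  -1.2 -0.5] red ([np.int32(256), np.int32(159), np.int32(9), np.int32(10), np.int32(68)], array([259.8, 163.6]), array([554., -51., 178.]))
```

Call:
carry_out(series=[0,0.001,0,0,0.026,0,0.002,0,0,0.026,0,0.003,0.001,0,0.026,0,0.004,0.001,0,0.026,0,0.005,0.001,0,0.026,0,0.005,0.001,0,0.026])

```text
t: 19.05
position: [619.1, -204.4, 167.6]
tool_rot: [3.142, -0.0, 1.77]
contact_force: [-0.8, 0.0, 0.6]
gripper_width: 25.8
grip_force: 0.3
```

```bash
python3 -c "
from h import *
check()"
```

```text
t 19.1 tcp stand [  23.6 -158.2  167.7] F stand [-1.  -0.1 -0.5] red ([np.int32(256), np.int32(159), np.int32(9), np.int32(10), np.int32(68)], array([259.7, 163.7]), array([554., -50., 178.]))
```

Call:
carry_out(series=[0,0.001,0,0,0.026,0,0.002,0.001,0,0.026,0,0.003,0.001,0,0.026,0,0.004,0.001,0,0.026,0,0.005,0.001,0,0.026,0,0.005,0.001,0,0.026])

```text
t: 19.6
position: [624.0, -203.3, 166.6]
tool_rot: [-3.142, -0.0, 1.77]
contact_force: [-0.2, 0.1, -0.2]
gripper_width: 25.9
grip_force: 0.3
```

```bash
python3 -c "
from h import *
check()"
```

```text
t 19.65 tcp stand [  28.5 -158.2  166.7] F stand [-1.1 -0.4 -0.3] red ([np.int32(256), np.int32(159), np.int32(9), np.int32(10), np.int32(65)], array([259.5, 163.6]), array([555., -50., 179.]))
```

Call:
carry_out(series=[0,0.001,0,0,0.026,0,0.002,0.001,0,0.026,0,0.003,0.001,0,0.026,0,0.004,0.002,0,0.026,0,0.004,0.002,0,0.026,0,0.004,0.002,0,0.026])

```text
t: 20.15
position: [628.0, -202.6, 164.7]
tool_rot: [3.141, 0.0, 1.77]
contact_force: [0.2, 0.4, -0.7]
gripper_width: 25.6
grip_force: 0.0
```

```bash
python3 -c "
from h import *
check()"
```

```text
t 20.2 tcp stand [  32.6 -158.2  164.8] F stand [-0.1 -0.5  0. ] red ([np.int32(250), np.int32(161), np.int32(9), np.int32(9), np.int32(66)], array([254.3, 165.1]), array([569., -48., 173.]))
```

The pin stood up and sank a few mm, so it is starting to enter. Smaller steps now.

Call:
carry_out(series=[0,0.0005,0,0,0.026,0,0.001,0,0,0.026,0,0.0015,0,0,0.026,0,0.002,0.001,0,0.026,0,0.002,0.001,0,0.026])

```text
t: 20.62
position: [629.8, -202.3, 163.6]
tool_rot: [3.142, 0.0, 1.77]
contact_force: [-0.3, -0.5, 0.9]
gripper_width: 25.9
grip_force: 0.2
```

```bash
python3 -c "
from h import *
check()"
```

```text
t 20.67 tcp stand [  34.4 -158.3  163.7] F stand [ 0.2 -0.3 -0.4] red ([np.int32(253), np.int32(167), np.int32(8), np.int32(9), np.int32(62)], array([256.6, 171.1]), array([562., -50., 151.]))
```

Call:
carry_out(series=[0,0,0,0,0.026,0,0,0,0,0.026,0,0,0,0,0.026])

```text
t: 20.92
position: [629.8, -202.3, 163.8]
tool_rot: [3.141, -0.0, 1.77]
contact_force: [0.4, -0.5, 0.2]
gripper_width: 26.1
grip_force: 0.1
```

```bash
python3 -c "
from h import *
check()"
```

```text
t 20.97 tcp stand [  34.4 -158.3  163.8] F stand [ 0.1  0.7 -0.3] red ([np.int32(253), np.int32(167), np.int32(8), np.int32(9), np.int32(62)], array([256.7, 171. ]), array([562., -49., 152.]))
```

The pin is about 26 mm down, in the cross-hole but wedged partway. Easing the lever on by 1 mm.

Call:
carry_out(series=[0,0.0005,0,0,0.026,0,0.001,0,0,0.026,0,0.001,0,0,0.026,0,0.001,0,0,0.026])

```text
t: 21.3
position: [630.6, -202.1, 163.6]
tool_rot: [-3.141, -0.0, 1.77]
contact_force: [-1.4, -0.8, -0.5]
gripper_width: 25.9
grip_force: 0.5
```

```bash
python3 -c "
from h import *
check()"
```

```text
t 21.35 tcp stand [  35.2 -158.3  163.6] F stand [-0.8 -0.2 -0.2] red ([np.int32(253), np.int32(169), np.int32(8), np.int32(9), np.int32(59)], array([256.8, 172.5]), array([562., -50., 146.]))
```

Slid a further 6 mm as the lever turned. Another 1 mm.

Call:
carry_out(series=[0,0.0005,0,0,0.026,0,0.001,0,0,0.026,0,0.001,0,0,0.026,0,0.001,0,0,0.026])

```text
t: 21.68
position: [631.7, -201.9, 163.7]
tool_rot: [3.141, -0.0, 1.77]
contact_force: [-0.2, -0.2, -0.7]
gripper_width: 26.1
grip_force: 0.4
```

```bash
python3 -c "
from h import *
check()"
```

```text
t 21.73 tcp stand [  36.4 -158.3  163.8] F stand [-0.4  1.   0.5] red ([np.int32(254), np.int32(172), np.int32(7), np.int32(9), np.int32(54)], array([256.8, 175.9]), array([561., -50., 133.]))
```

The pin has dropped in fully, with its head down about 46 mm, and the lever is unstressed. I'll lift away, close the fingers and go above the head.

Call:
carry_out(series=[0,0,0,0,0.036,0,0,0,0,0.04,0,0,-0.02,0,0.04,0,0,-0.05,0,0.04,0.02,-0.005,-0.06,0,0.03,0.055,-0.013,-0.06,0,0,0.09,-0.021,-0.06,0,0,0.125,-0.029,-0.06,0,0,0.158,-0.036,-0.06,0,0,0.158,-0.036,-0.06,0,0,0.158,-0.036,-0.06,0,0,0.158,-0.036,-0.06,0,0])

```text
t: 22.73
position: [565.6, -54.6, 224.2]
tool_rot: [3.14, 0.001, 1.77]
contact_force: [0.4, 0.1, 0.2]
gripper_width: 0.3
grip_force: 0.0
```

```bash
python3 -c "
from h import *
check()
print(robot.get_state()['gripper_width'])
p=shot('wrist')
for st,c in redblob(p): print(st,c,at_depth(p,c),at_z(p,c,134))
q=shot('scene')
for st,c in redblob(q,(210,140,260,210)): print(st,c,at_depth(q,c))"
```

```text
t 22.78 tcp stand [  0.8  -1.6 224.1] F stand [ 0.6 -0.3 -0.3] red ([np.int32(254), np.int32(173), np.int32(6), np.int32(8), np.int32(43)], array([256.5, 176.6]), array([562., -49., 132.]))
0.6974705005925892
[235 190  28  32 712] [248.61376404 205.79073034] [563.02222487 -53.74987255 131.98737169] [562.90827503 -53.05794273 134.        ]
[228 175   7   8  45] [231.2        178.97777778] [571.69337295 -53.98144661 128.2741955 ]
```

Call:
carry_out(series=[0.0005,-0.001,0.02,0,0,0.0005,-0.001,0.04,0,0,0.0005,-0.001,0.056,0,0,0.0005,-0.001,0.062,0,0,0.0005,-0.001,0.065,0,0,0.0005,-0.001,0.066,0,0,0.0005,-0.001,0.067,0,0,0.0005,-0.001,0.067,0,0])

```text
t: 23.55
position: [564.6, -54.1, 157.4]
tool_rot: [3.14, 0.0, 1.769]
contact_force: [0.5, -0.4, -1.0]
gripper_width: 0.3
grip_force: 0.0
```

Call:
carry_out(series=[0,0,0.001,0,0,0,0,0.002,0,0,0,0,0.003,0,0,0,0,0.003,0,0])

```text
t: 23.88
position: [565.0, -53.8, 154.6]
tool_rot: [3.139, 0.0, 1.77]
contact_force: [0.2, 1.5, 5.8]
gripper_width: 0.6
grip_force: 2.7
```

In contact at about 6 N. Pressing on.

Call:
carry_out(series=[0,0,0.001,0,0,0,0,0.002,0,0,0,0,0.003,0,0,0,0,0.003,0,0])

```text
t: 24.22
position: [565.5, -53.9, 152.3]
tool_rot: [3.138, 0.0, 1.77]
contact_force: [-0.8, -0.0, 9.2]
gripper_width: 0.4
grip_force: 4.8
```

Call:
carry_out(series=[0,0,0.001,0,0,0,0,0.002,0,0,0,0,0.002,0,0])

```text
t: 24.47
position: [565.1, -53.8, 149.7]
tool_rot: [3.139, 0.0, 1.77]
contact_force: [0.8, 0.5, 4.2]
gripper_width: 0.5
grip_force: 2.0
```

Call:
carry_out(series=[0,0,0.001,0,0,0,0,0.002,0,0,0,0,0.002,0,0])

```text
t: 24.72
position: [565.0, -53.8, 147.4]
tool_rot: [3.139, 0.0, 1.77]
contact_force: [1.3, -0.5, 4.0]
gripper_width: 0.7
grip_force: 1.9
```

Call:
carry_out(series=[0,0,0.001,0,0,0,0,0.001,0,0])

```text
t: 24.88
position: [565.2, -53.8, 147.3]
tool_rot: [3.139, 0.0, 1.77]
contact_force: [-2.4, -0.7, 14.8]
gripper_width: 0.3
grip_force: 7.3
```

Call:
carry_out(series=[0,0,0.001,0,0,0,0,0.001,0,0])

```text
t: 25.05
position: [565.2, -53.8, 147.2]
tool_rot: [3.138, -0.0, 1.77]
contact_force: [-5.6, 1.9, 25.3]
gripper_width: 0.6
grip_force: 12.4
```

Hard stop at 147.2 with 25 N, so the head is on the plate. Retreating and checking.

Call:
carry_out(series=[0,0,-0.005,0,0,0,0,-0.03,0,0,0,0,-0.06,0,0,0,0,-0.09,0,0,0,0,-0.09,0,0,0,0,-0.09,0,0])

```text
t: 25.55
position: [564.9, -53.9, 236.2]
tool_rot: [3.138, 0.0, 1.77]
contact_force: [-0.7, -0.4, 0.0]
gripper_width: 0.8
grip_force: 0.0
```

```bash
python3 -c "
from h import *
check()
p=shot('wrist')
for st,c in redblob(p): print(st,c,at_depth(p,c))
cv2.imwrite('pics/w6.png',p['color'][:,:,::-1])"
```

```text
t 25.6 tcp stand [ -0.5   0.4 234.8] F stand [ 0.5  0.4 -0.8] red ([np.int32(254), np.int32(175), np.int32(6), np.int32(8), np.int32(42)], array([256.5, 178.8]), array([562., -49., 123.]))
[238 187  26  29 596] [250.71644295 200.83557047] [563.25672646 -53.74638135 123.81644191]
```

View pics/w6.png

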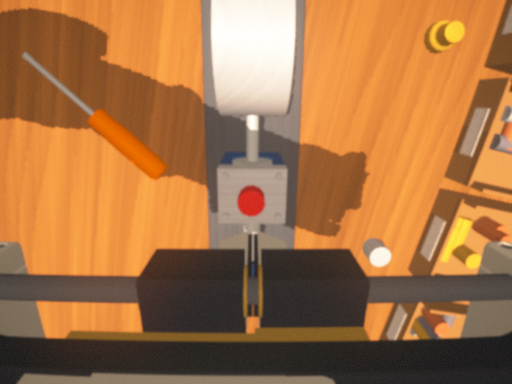

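The red head at (251,201) sits centred and flat on the plate, its top at about z=124, and the robot is clear. Handing in.

```bash
python3 -c "
from h import *
print(ticket.close_job())"
```

```text
the job is handed in; nothing more can be done
None
```

The red pin locks the spindle and is pushed fully home, its head flat on the block; the arm touched no other pin or bystander, and the job is handed in at about 26 s (verdict not shown).

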